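# Pack the changeover parts and latch the case

## Robot

A 7-joint arm with a two-finger parallel gripper is mounted at the origin on the work surface. World frame = base frame: x ahead of the robot, y to its left, z up, the work surface at z = 0. Lengths are in m, angles in rad, forces in N, time in s.
With the tool pointing down it reaches from about 0.425 to 0.875 m from the base axis. Payload 4.7 kg.
Tool frame: the origin (TCP) lies midway between the tips of the shut fingers; the grasp point (between the pads) lies 19 mm behind it; z points along the fingers, x is the direction in which the jaws open and shut, and the axes are right-handed (so a half turn about z gives the same grasp; the last joint's range is limited). The gripper opens to 87 mm and grips with 3 to 60 N. Pads are 19 mm wide; open, the fingers measure 117 mm over their backs; the gripper's body (75 mm by 190 mm) begins 51 mm behind the grasp point.
Start: joints at [-1.334, 0.321, -0.07, 1.45, 0.023, 1.371, -0.057], TCP at [0.144, 0.634, 0.184] pointing down, gripper open.
Joint ranges: [-2.86, 2.86], [-0.3, 2.09], [-1.38, 1.24], [0.06, 2.45], [-1.56, 4.7], [0.09, 2.05], [-2.69, 2.69]. Speed limits (rad/s): [2.57, 2.57, 3.14, 3.14, 3.14, 3.14, 3.14].

## Interface

Orientations are given as a rotation vector (axis times angle).
In Python, from bench import get_state, eyes, ticket gives the robot as it stands.
- The arm moves only by the tool carry_out, never from a script. Its argument "motion" is a list of rows, each a list of 2 entries, a list of its own where there are three numbers: the shift along the world's x, y, z in m, then the turn about the world's z in rad. A call has 1 to 20 rows; each row is the pose to reach, as a shift and turn from the pose commanded when the call began; what a row does not reach only later rows make up. A row lasts 1/10 s, in which the tool goes at most 50 mm and 8.59 degrees, less where a joint would pass 70% of its speed; a pose out of reach is approached as far as the arm can. A call with a gripper value outside its range is refused whole. "grip" is the gripper command: -1 is fully open, 1 is shut, values between are in proportion, set as the call begins (left out, the last holds). The fingers move at their own pace and stop on an object; "squeeze" is the grip in N (left out, the last holds). Time passes only in rows, so rows that repeat a pose let the fingers close. It gives the time, the measured TCP pose, the force and the opening at its end, in the units of the state.
- get_state(): the state, without advancing time (a new reading comes with each control period).
- eyes.get_image(name): name is "scene" or "top" or "wrist"; returns a dict with "pixels" (480x640x3 uint8, blue, green, red), "mtx" (3x3 intrinsics, pixels), "dist_coeffs" ([k1, k2, p1, p2, k3] as OpenCV has them; the pictures are not rectified), "extrinsics" (4x4, takes a point from camera to world coordinates). Camera axes: x right, y down, z forward; pixel columns grow to the right and rows downward; lengths in m; the calibration is good to about 2 mm. A picture is of the moment at which its call begins. There is no depth.
- ticket.close_job(): hands the job in, once; it reports no verdict.
The state is a dict: "time": time; "joint_positions": joint angles; "qd": joint speeds; "joint_torque": joint torques, N m; "position": TCP position; "tool_rot": TCP orientation; "ft_force": force on the tool from outside, world axes, zero at the start; "torque": the same for the moment, N m; "grip_width": opening from 0.0 (shut) to 1.0 (fully open).
Only numpy, scipy, OpenCV 4.12 (cv2) and the standard library are available. Lean on these libraries where they do the work, as an engineer would, in place of code of your own. Each camera call takes 0.05 s, during which the arm holds its last target. There are 200 camera calls.

## Task

Pack the manifold and all the other changeover parts standing on the bench (rollers, pneumatic cylinder, guide blocks, however many there are) upright into the open steel case, each standing on its floor. Then shut the lid, swing the latch's loop over the keeper on the lid and press the lever fully down so that the lid is pulled tight. Leave the bottle, mug, wrench and can where they are.

Things in the scene. Friction and masses are not known exactly. Their poses are not given: they have to be found in the camera images.
- case: fixed dark steel case (tub), outside 257 mm (x) by 134 mm (y), rim 80 mm high; inside 245 x 122 mm, floor 6 mm above the table, walls 6 mm, no dividers: room for four 58 mm parts along x by two along y. Origin at the centre of its underside, on the table. The lid is hinged along the rim of its +y side, the draw latch sits in the middle of its -y side. All case parts swing about axes parallel to the case's x.
- lid (a joint): the deep lid: angle in rad, 0 shut, about 2 leaning back wide open (limit 2.15). Hinge axis: the top outer edge of the case's +y wall (case y +67 mm, z 80 mm). Lid 134 mm from hinge to free edge, its flat top 45 mm from the hinge plane, outer skirts 42 mm. Weighs 0.45 kg; the hinge is stiff (0.4 N m) and the lid roughly stays where it is left, so push it all the way: from behind over the top, then down.
- lid_edge (a point): point on the outer flat top of the lid, 119 mm from the hinge axis, 15 mm short of the free edge, mid-length: where to push the lid. z points out of the lid's top
- keeper_seat (a point): the keeper: a steel ledge, 34 mm wide along x, on the outside of the lid's free-side skirt with a 7 mm upturned lip at its outer end (18 to 22 mm from the skirt); the point is where the centre of the latch bar rests when latched: 11 mm out from the skirt, 4 mm above the ledge. It moves with the lid; with the lid shut it lies at case y -78, z +100 mm.
- lever (a joint): the latch lever: angle in rad, 0 pressed fully down (latched), 1.536 fully raised (about 28 degrees above level, pointing out from the case). Pivot at case y -102 mm, z 60 mm, steel paddle 26 mm wide reaching 65 mm from the pivot. At 0 it points down and out, 60 degrees below level. It stays where it is left; pressing its end takes some 3 N when slack and up to about 15 N near the end, when it pulls the lid tight and passes dead centre.
- lever_tip (a point): point on the lever paddle 60 mm from its pivot, in mid-thickness (5 mm thick)
- bail (a joint): the latch's wire loop (bail), hinged on the lever 16 mm from the lever's pivot: angle relative to the lever in rad; 2.82 laid right back outward against its stop, about 1.1 when it leans on the shut lid over the keeper with the lever raised, near 0 when latched. It swings freely: pushed past upright towards the lid it falls over the keeper by itself, else it falls back outward.
- bail_bar (a point): centre of the bail's cross bar, an 8 mm round bar 60 mm long parallel to the case's x, 61 mm from the bail's hinge; two side arms 56 mm apart pass either side of the lever. Push the bar towards the lid, from its outer side.
- roller1_mid (a point): loose grey aluminium pressure roller with a black rubber band, standing upright: round body 58 mm diameter, 78 mm tall, with a round steel axle stud 18 mm diameter, 28 mm tall, on top to hold it by. Its heavy 18 mm steel foot keeps it from toppling. Its position is given at its centre, 53 mm above its underside and 53 mm below the stud's top; z runs up through the stud.
- roller2_mid (a point): another such loose grey aluminium pressure roller with a black rubber band, standing upright: round body 58 mm diameter, 78 mm tall, with a round steel axle stud 18 mm diameter, 28 mm tall, on top to hold it by. Its heavy 18 mm steel foot keeps it from toppling. Its position is given at its centre, 53 mm above its underside and 53 mm below the stud's top; z runs up through the stud.
- cylinder1_mid (a point): loose short pneumatic cylinder, aluminium with two dark grooves, standing upright: round body 56 mm diameter, 78 mm tall, with a round brass stud 18 mm diameter, 28 mm tall, on top to hold it by. Its heavy 18 mm steel foot keeps it from toppling. Its position is given at its centre, 53 mm above its underside and 53 mm below the stud's top; z runs up through the stud.
- cylinder2_mid (a point): another such loose short pneumatic cylinder, aluminium with two dark grooves, standing upright: round body 56 mm diameter, 78 mm tall, with a round brass stud 18 mm diameter, 28 mm tall, on top to hold it by. Its heavy 18 mm steel foot keeps it from toppling. Its position is given at its centre, 53 mm above its underside and 53 mm below the stud's top; z runs up through the stud.
- block1_mid (a point): loose black guide block standing upright: square body 57 x 57 mm, 78 mm tall, sides along its x and y, with a square steel stud 18 x 18 mm (same directions), 28 mm tall, on top to hold it by. Its heavy 18 mm steel foot keeps it from toppling. Its position is given at its centre, 53 mm above its underside and 53 mm below the stud's top; z runs up through the stud.
- block2_mid (a point): another such loose black guide block standing upright: square body 57 x 57 mm, 78 mm tall, sides along its x and y, with a square steel stud 18 x 18 mm (same directions), 28 mm tall, on top to hold it by. Its heavy 18 mm steel foot keeps it from toppling. Its position is given at its centre, 53 mm above its underside and 53 mm below the stud's top; z runs up through the stud.
- manifold_mid (a point): loose aluminium valve manifold standing upright: body 117 mm (its x) by 57 mm (its y), 78 mm tall, with a steel lug 30 mm (x) by 18 mm (y), 28 mm tall, in the middle of its top to hold it by (across its y). 0.6 kg. Always present. Its heavy 18 mm steel foot keeps it from toppling. Its position is given at its centre, 53 mm above its underside and 53 mm below the stud's top; z runs up through the stud.
- oil_bottle: white oil bottle, 60 mm diameter, 150 mm tall; bystander; origin at its underside
- mug: white mug; bystander; origin at its underside
- wrench: steel wrench lying on the bench; bystander; origin at its underside
- glue_can: can, 84 mm diameter, 100 mm tall; bystander; origin at its underside
Things that resemble listed ones, but are neither listed nor needed, are in the scene too. Leave any pink or red look-alike of the part that bears block1_mid alone.

How it is judged:
By the outcome, as a careful person would: the job done as asked, in the order asked, and still so for the second after the job is handed in, with the robot touching nothing.
Of roller1, roller2, cylinder1, cylinder2, block1, block2 only 3 to 5 are there at a start; the rules pass over those that are not, and their reading is None.
At some moment in a run one of roller1, roller2, cylinder1, cylinder2, block1, block2, manifold may be knocked a few centimetres aside while the robot is not near it.
It also fails if it takes over 210 s, if anything falls off the work surface, if the arm or the gripper's body presses on something with over 40 N, if the wrist force passes 120 N, or if a joint passes its speed limit or range.

## Working session

There is one attempt and no reset: what is moved stays moved. The work goes in short steps, Python scripts to look and compute and a tool call to move; the robot and the scene stay as the last step left them, time stands still between calls to the robot, and variables do not carry over. Pictures are saved under pics/ and viewed, about 12 in all and at most 16, crops included, and the job is handed in when it is done.

Besides the shell and the picture viewer there is one more tool, called after "Emit:" as name(argument=value, ...) on one line, values as JSON. carry_out: Moves the arm, as the interface text tells. Its arguments: {"type":"object","properties":{"motion":{"type":"array","items":{"type":"array"}},"grip":{"type":"number"},"squeeze":{"type":"number"}},"required":["motion"]}

```bash
mkdir -p pics; ls; cat > h.py <<'E'
import numpy as np, cv2
from bench import get_state, eyes, ticket
def snap(n,f=None):
    d=eyes.get_image(n)
    if f: cv2.imwrite('pics/'+f,d['pixels'])
    return d
def ray(d,uv):
    p=cv2.undistortPoints(np.array(uv,float).reshape(-1,1,2),np.array(d['mtx']),np.array(d['dist_coeffs']))[:,0]
    T=np.array(d['extrinsics']); v=np.c_[p,np.ones(len(p))]@T[:3,:3].T
    return T[:3,3],v
def onz(d,uv,z):
    o,v=ray(d,uv); return o+v*((z-o[2])/v[:,2])[:,None]
def proj(d,P):
    T=np.linalg.inv(np.array(d['extrinsics']));r,_=cv2.Rodrigues(T[:3,:3])
    return cv2.projectPoints(np.array(P,float).reshape(-1,1,3),r,T[:3,3],np.array(d['mtx']),np.array(d['dist_coeffs']))[0][:,0]
E
python3 - <<'E'
from h import *
print(get_state())
for n in ('scene','top'):
    d=snap(n,n+'1.png'); print(n,np.round(d['extrinsics'],3).tolist(),np.round(d['mtx'],1).tolist(),d['dist_coeffs'])
E
```

```text
pics
{'time': 0.0, 'joint_positions': array([-1.33390562,  0.32184521, -0.07010553,  1.45169713,  0.02262749,
        1.3707643 , -0.05688196]), 'qd': array([-0.00022607, -0.00041377,  0.0009486 ,  0.0013848 , -0.00108676,
       -0.00068505, -0.00157065]), 'joint_torque': array([-3.11277090e-04, -4.91296148e+01, -4.03993204e-01, -3.12523520e+01,
       -6.39570644e-02,  4.36169305e-02,  1.59606743e-04]), 'position': array([0.14353023, 0.63331176, 0.18303621]), 'tool_rot': array([ 2.45353660e+00,  1.96001030e+00, -2.24346659e-03]), 'ft_force': array([-0.18804869,  0.64760289, -0.71293425]), 'torque': array([ 0.01920689,  0.01062876, -0.00964094]), 'grip_width': 1.005670246968171}
scene [[0.67, 0.419, -0.613, 1.251], [0.742, -0.377, 0.554, -0.803], [0.001, -0.826, -0.564, 0.758], [0.0, 0.0, 0.0, 1.0]] [[477.0, 0.0, 320.8], [0.0, 477.0, 240.4], [0.0, 0.0, 1.0]] [-0.05982713  0.          0.          0.          0.        ]
top [[0.018, -0.992, 0.124, 0.344], [-1.0, -0.018, -0.001, -0.17], [0.003, -0.124, -0.992, 1.625], [0.0, 0.0, 0.0, 1.0]] [[602.5, 0.0, 316.8], [0.0, 602.5, 249.0], [0.0, 0.0, 1.0]] [-0.11836832  0.          0.          0.          0.        ]
```

View pics/scene1.png

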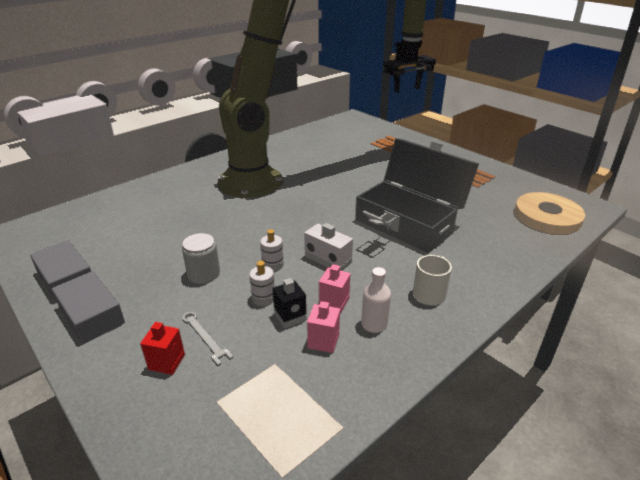

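View pics/top1.png

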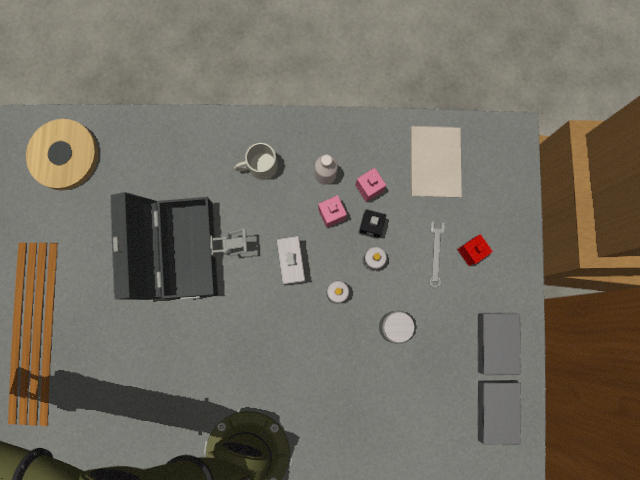

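The scene shows four parts to pack: manifold (top image 290,260), two cylinders (376,257 and 338,291) and one black block (374,222). There are no rollers. The pink and red look-alikes are at (333,211), (372,184) and (475,250). The case is at about (185,250) with its lid open to image left (+y).

```bash
python3 - <<'E'
from h import *
d=snap('top'); im=d['pixels']
c=im[185:310,100:400]; cv2.imwrite('pics/c1.png',cv2.resize(c,None,fx=2.66,fy=2.66,interpolation=cv2.INTER_CUBIC))
hsv=cv2.cvtColor(im,cv2.COLOR_BGR2HSV)
m=cv2.inRange(hsv,(10,120,100),(30,255,255)); m[:, :300]=0; m[:,420:]=0
n,l,s,ce=cv2.connectedComponentsWithStats(m)
for i in range(1,n): 
    if s[i,4]>8: print('brass',ce[i],s[i,4],onz(d,[ce[i]],.106).round(3))
for name,uv in dict(block=(374.5,220),man=(291,258)).items(): print(name,onz(d,[uv],.106).round(3))
E
```

```text
brass [376.34210526 256.36842105] 38 [[ 0.517 -0.323  0.106]]
brass [338.08333333 290.77777778] 36 [[ 0.428 -0.227  0.106]]
block [[ 0.611 -0.318  0.106]]
man [[ 0.509 -0.107  0.106]]
```

View pics/c1.png

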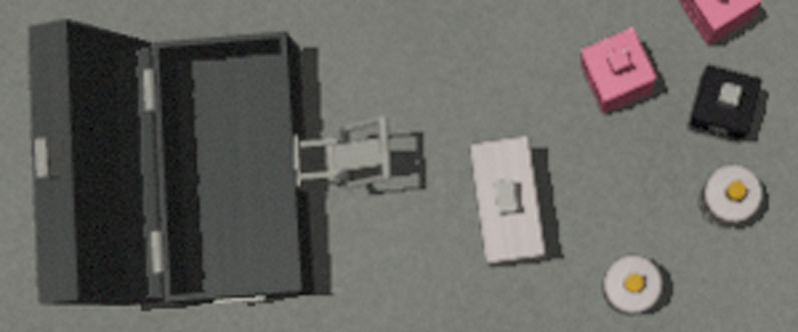

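```bash
python3 - <<'E'
from h import *
d=snap('top')
f=lambda P,z:onz(d,np.array(P)/2.66+[99.8,184.8],z)[:,:2]
c=f([(287,32),(301,293),(165,300),(150,45)],.08); print('case',c.round(3).tolist(),c.mean(0), [np.degrees(np.arctan2(*(a-b)[::-1])).round(1) for a,b in((c[0],c[1]),(c[3],c[2]),(c[3],c[0]),(c[2],c[1]))],[np.linalg.norm(c[i]-c[(i+1)%4]).round(3) for i in range(4)])
m=f([(471,145),(527,137),(545,256),(488,263)],.078); print('man',m.mean(0),[np.degrees(np.arctan2(*(a-b)[::-1])).round(1) for a,b in((m[0],m[3]),(m[1],m[2]))],f([(508,193)],.106))
b=f([(708,67),(760,80),(752,127),(697,118)],.078);print('blk',b.mean(0),[np.degrees(np.arctan2(*(a-b)[::-1])).round(1) for a,b in((b[0],b[3]),(b[1],b[2]),(b[0],b[1]),(b[3],b[2]))],f([(731,92)],.106))
E
```

```text
case [[0.669, 0.117], [0.413, 0.093], [0.403, 0.225], [0.654, 0.253]] [0.53499557 0.17207824] [np.float64(5.4), np.float64(6.3), np.float64(96.3), np.float64(94.2)] [np.float64(0.258), np.float64(0.133), np.float64(0.253), np.float64(0.137)]
man [ 0.50718241 -0.10479635] [np.float64(9.6), np.float64(9.7)] [[ 0.51092441 -0.10610741]]
blk [ 0.61161043 -0.3194179 ] [np.float64(-11.6), np.float64(-9.4), np.float64(76.9), np.float64(81.7)] [[ 0.61259041 -0.31835411]]
```

Emit:
carry_out(motion=[[[0.03,-0.02,0.04],0],[[0.06,-0.04,0.08],0],[[0.1,-0.06,0.12],0],[[0.14,-0.09,0.15],0],[[0.18,-0.12,0.17],0],[[0.22,-0.15,0.18],0],[[0.25,-0.19,0.18],0],[[0.27,-0.24,0.18],0],[[0.29,-0.29,0.18],0],[[0.31,-0.335,0.18],0.1],[[0.33,-0.38,0.18],0.2],[[0.35,-0.425,0.18],0.3],[[0.36,-0.47,0.18],0.39],[[0.366,-0.52,0.17],0.39],[[0.366,-0.57,0.16],0.39],[[0.366,-0.615,0.14],0.39],[[0.366,-0.66,0.12],0.39],[[0.366,-0.7,0.1],0.39],[[0.366,-0.74,0.08],0.39],[[0.366,-0.74,0.066],0.39]], grip=-0.1)

```text
time: 2.2
position: [0.5085, -0.1124, 0.2497]
tool_rot: [2.037, 2.39, -0.001]
ft_force: [-0.2, 0.8, -0.2]
grip_width: 0.551
```

```bash
python3 - <<'E'
from h import *
d=snap('wrist','w1.png'); print(np.round(d['extrinsics'],3).tolist(), get_state()['position'],get_state()['tool_rot'],get_state()['grip_width'],get_state()['joint_positions'].round(2))
print(proj(d,[[.51,-.106,.106]]), proj(snap('wrist'),[get_state()['position']]))
E
```

```text
[[-0.159, 0.956, 0.247, 0.441], [0.987, 0.154, 0.038, -0.122], [-0.001, 0.25, -0.968, 0.45], [0.0, 0.0, 0.0, 1.0]] [ 0.50657577 -0.11247452  0.24605519] [-2.03696616 -2.38828578  0.00727874] 0.5503605775115136 [-0.42  0.01  0.59  1.69 -0.    1.45  1.9 ]
[[316.32596079 219.30510677]] [[314.78480275 265.51682198]]
```

View pics/w1.png

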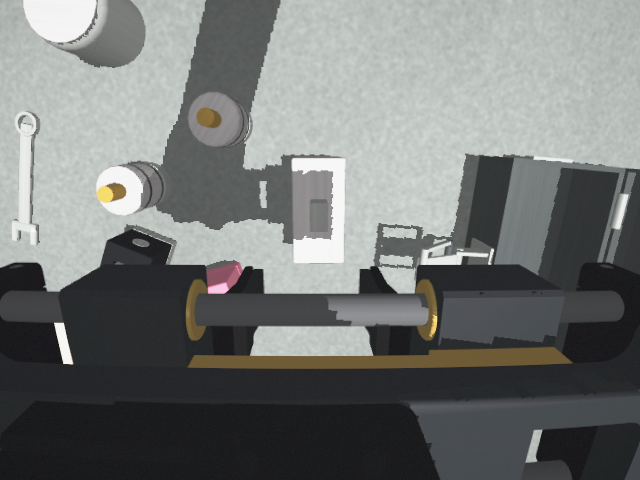

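```bash
python3 - <<'E'
from h import *
d=snap('wrist')
c=onz(d,[(293,157),(344.5,157),(344.5,263),(292.5,263)],.078);print(c.round(4).tolist(),c.mean(0))
p=c-[0,0,0]
print([np.degrees(np.arctan2(*(p[a]-p[b])[1::-1])) for a,b in((3,0),(2,1))],np.linalg.norm(p[0]-p[1]),np.linalg.norm(p[0]-p[3]))
print(onz(d,[(309,199),(328,199),(318.5,215)],.106))
v=get_state()['tool_rot'];print(v, np.degrees(2*np.arctan2(v[1],v[0])))
im=d['pixels'];cv2.imwrite('pics/w1c.png',cv2.resize(im[140:290,90:390],None,fx=2.66,fy=2.66,interpolation=2))
E
```

```text
[[0.4513, -0.1363, 0.078], [0.4426, -0.0831, 0.078], [0.5572, -0.0618, 0.078], [0.5666, -0.1195, 0.078]] [ 0.50444563 -0.10018102  0.078     ]
[np.float64(8.273667034485198), np.float64(10.561692905680708)] 0.05388209819356298 0.11654684522709678
[[ 0.48834536 -0.11323019  0.106     ]
 [ 0.48530715 -0.0946057   0.106     ]
 [ 0.50275242 -0.10124149  0.106     ]]
[-2.02952996e+00 -2.39499248e+00  1.61847033e-03] -260.5562539857332
```

View pics/w1c.png

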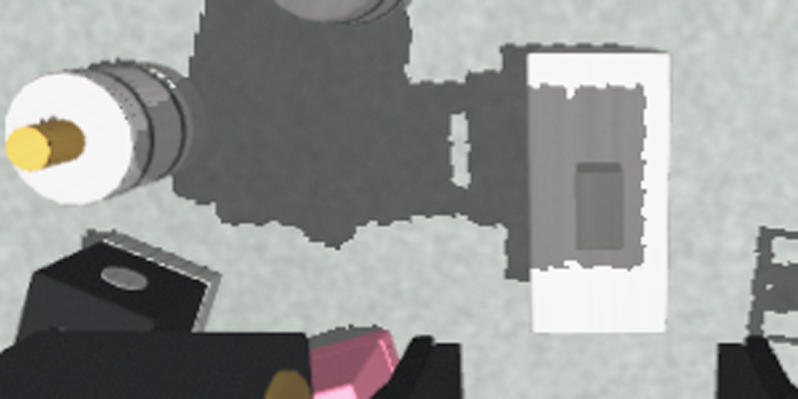

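The wrist view shows the manifold lug top centred at (315,219), which is (0.510,-0.107). The manifold is aligned with the jaws.

Emit:
carry_out(motion=[[[0.003,0.0055,-0.04],0],[[0.003,0.0055,-0.08],0],[[0.003,0.0055,-0.12],0],[[0.003,0.0055,-0.15],0],[[0.003,0.0055,-0.162],0],[[0.003,0.0055,-0.162],0],[[0.003,0.0055,-0.162],0]])

```text
time: 3.05
position: [0.5143, -0.0999, 0.09]
tool_rot: [2.025, 2.399, 0.003]
ft_force: [-0.1, 0.1, 0.4]
grip_width: 0.554
```

Emit:
carry_out(motion=[[[0,0,0],0],[[0,0,0],0],[[0,0,0],0],[[0,0,0],0],[[0,0,0],0]], grip=1, squeeze=40)

```text
time: 3.55
position: [0.5128, -0.1006, 0.0884]
tool_rot: [2.028, 2.399, 0.001]
ft_force: [0.2, -0.3, 0.1]
grip_width: 0.181
```

Emit:
carry_out(motion=[[[0,0,0],0],[[0,0,0.03],0],[[0,0,0.06],0],[[0,0,0.09],0],[[0,0,0.12],0],[[0,0,0.12],0]])

```text
time: 4.15
position: [0.5153, -0.1011, 0.2125]
tool_rot: [2.025, 2.395, 0.008]
ft_force: [0.6, -0.7, -0.8]
grip_width: 0.003
```

```bash
python3 - <<'E'
from h import *
d=snap('wrist'); s=snap('scene'); im=d['pixels']
cv2.imwrite('pics/v2.png',np.vstack([cv2.resize(im[60:300,60:620],(784,336)),cv2.resize(s['pixels'][190:370,180:480],(440,264))[:, :].copy() if 0 else cv2.copyMakeBorder(cv2.resize(s['pixels'][190:370,180:480],(440,264)),0,0,0,344,0)]))
print(get_state()['position'],get_state()['grip_width'])
E
```

```text
[ 0.51292353 -0.10056447  0.20849634] 0.006214767101213193
```

View pics/v2.png

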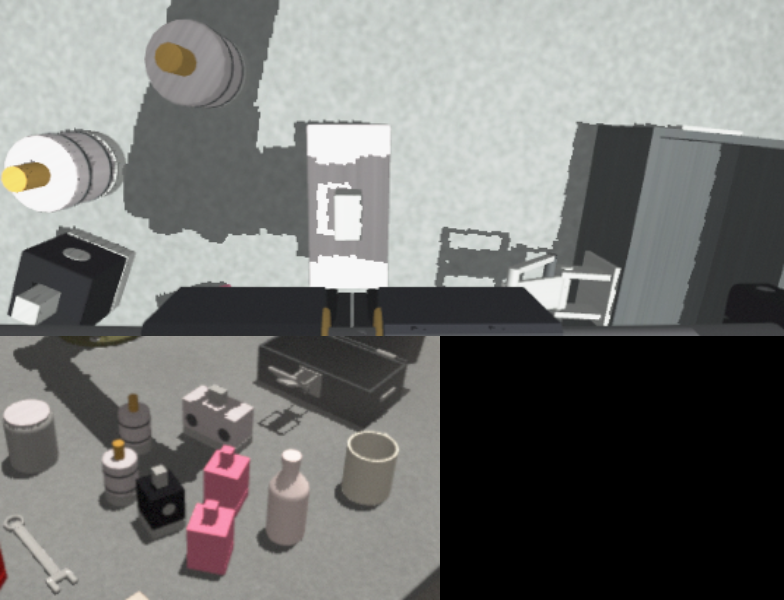

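```bash
python3 - <<'E'
from h import *
d=snap('wrist'); t=get_state()
from scipy.spatial.transform import Rotation as R
print(onz(d,[(308.6,213.6),(308.6-9,213.6),(308.6,197)],.106), t['position'],R.from_rotvec(t['tool_rot']).as_matrix().round(3).tolist())
s=snap('scene'); print(proj(s,[t['position'],[.51,-.107,.106]]), proj(d,[t['position']]))
a=onz(s,[(180+217/440*300,190+(393-336)/440*300)],.106);print(a)
cv2.imwrite('pics/s3.png',cv2.resize(s['pixels'][190:330,260:480],None,fx=3.5,fy=3.5,interpolation=2))
E
```

```text
[[ 0.5022011  -0.10361917  0.106     ]
 [ 0.50353282 -0.11150171  0.106     ]
 [ 0.48759092 -0.10606612  0.106     ]] [ 0.51220064 -0.10044768  0.20744441] [[-0.166, 0.986, -0.001], [0.986, 0.166, 0.0], [0.0, -0.001, -1.0]]
[[331.61579143 190.73427388]
 [328.58385204 226.68366685]] [[309.96223057 261.33194783]]
[[ 0.51637941 -0.11507404  0.106     ]]
```

View pics/s3.png

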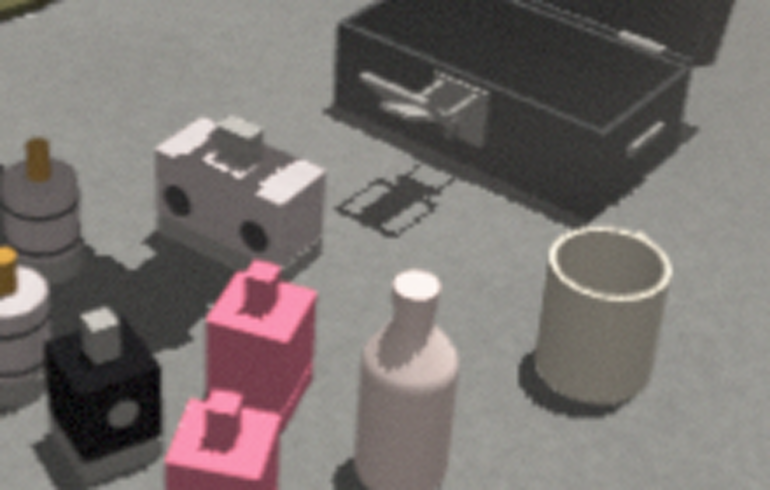

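The manifold has not moved and its lug matches the estimate, so the grasp was probably too high and slipped. I'll retry lower.

Emit:
carry_out(motion=[[[-0.003,-0.005,0],0],[[-0.003,-0.005,0],0],[[-0.003,-0.005,-0.03],0],[[-0.003,-0.005,-0.06],0],[[-0.003,-0.005,-0.09],0],[[-0.003,-0.005,-0.115],0],[[-0.003,-0.005,-0.126],0],[[-0.003,-0.005,-0.126],0],[[-0.003,-0.005,-0.126],0]], grip=-0.1)

```text
time: 5.25
position: [0.5103, -0.1058, 0.083]
tool_rot: [2.028, 2.398, 0.001]
ft_force: [1.0, -0.3, 0.1]
grip_width: 0.549
```

Emit:
carry_out(motion=[[[0,0,0],0],[[0,0,0],0],[[0,0,0],0],[[0,0,0],0],[[0,0,0],0]], grip=1)

```text
time: 5.75
position: [0.5098, -0.1055, 0.0824]
tool_rot: [2.028, 2.399, 0.001]
ft_force: [-0.4, -0.2, 0.0]
grip_width: 0.18
```

Emit:
carry_out(motion=[[[0,0,0],0],[[0,0,0],0],[[0,0,0],0],[[0,0,0],0],[[0,0,0],0]])

```text
time: 6.25
position: [0.5096, -0.1055, 0.0822]
tool_rot: [-2.028, -2.399, -0.0]
ft_force: [1.1, 0.3, -0.4]
grip_width: 0.004
```

```bash
python3 - <<'E'
from h import *
s=snap('scene');t=get_state(); print(proj(s,[t['position']]),proj(snap('top'),[t['position']]))
cv2.imwrite('pics/s4.png',cv2.resize(s['pixels'][100:280,220:440],None,fx=3.3,fy=3.3,interpolation=2))
E
```

```text
[[328.81598984 234.26249739]] [[290.91228168 258.86164321]]
```

View pics/s4.png

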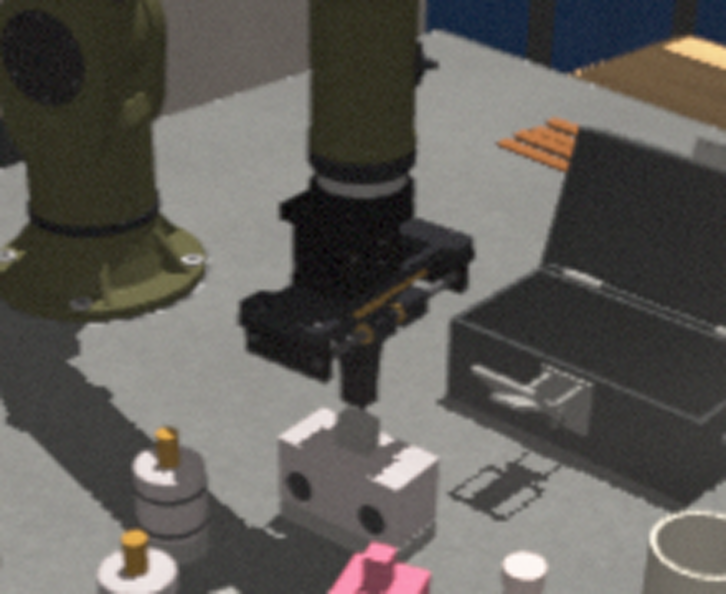

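```bash
python3 - <<'E'
from h import *
s=snap('scene');t=get_state(); print(proj(s,[t['position'],t['position']+[0,0,.035],t['position']+[-.03,0,0]]))
d=snap('wrist','w5.png');print(proj(d,[t['position'],t['position']+[0,0,.035],[.51,-.107,.106]]),np.round(d['extrinsics'],3).tolist())
p=snap('top');a=s['pixels'][190:260,290:370];b=p['pixels'][220:300,240:340]
W=cv2.resize(d['pixels'],(400,300));A=cv2.resize(a,(400,300),interpolation=2);B=cv2.resize(b,(375,300),interpolation=2)
cv2.imwrite('pics/m5.png',np.vstack([np.hstack([W,A]),np.hstack([B,np.zeros((300,425,3),np.uint8)])]))
E
```

```text
[[328.81255399 234.25995971]
 [328.95790044 222.6873215 ]
 [320.95975041 229.51326935]]
[[309.54706628 262.98984979]
 [309.29188877 285.12505001]
 [306.66888481 277.34481358]] [[-0.167, 0.955, 0.246, 0.442], [0.986, 0.161, 0.042, -0.116], [0.0, 0.25, -0.968, 0.282], [0.0, 0.0, 0.0, 1.0]]
```

View pics/m5.png

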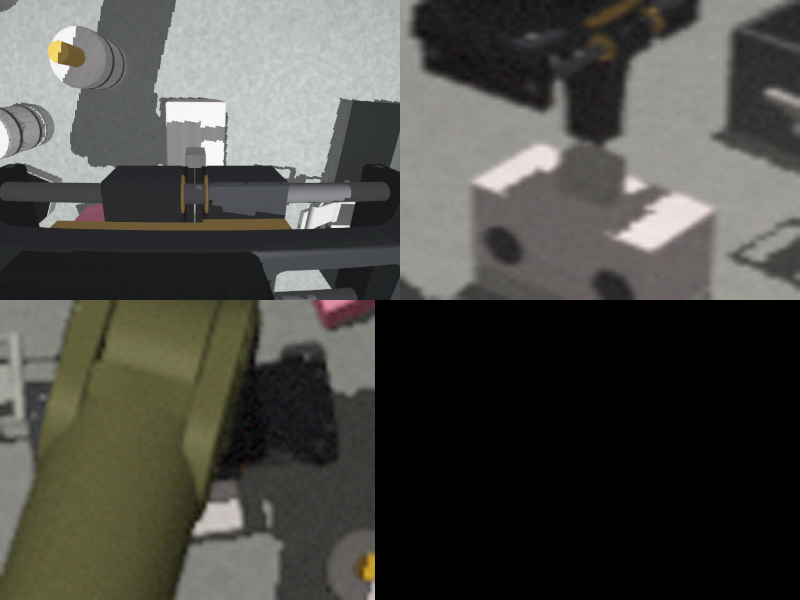

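The scene view shows the fingertips just above the lug, at real z ≈ 0.116, while the reported TCP z is 0.082. The true tips are about 35 mm above the reported TCP, so I'll go lower while watching the force.

Emit:
carry_out(motion=[[[0,0,0.012],0],[[0,0,0.012],0],[[0,0,0.012],0],[[0,0,0.012],0],[[0,0,0.0],0],[[0,0,-0.015],0],[[0,0,-0.026],0],[[0,0,-0.026],0]], grip=-0.1)

```text
time: 7.3
position: [0.5077, -0.1054, 0.0539]
tool_rot: [-2.026, -2.397, 0.004]
ft_force: [0.1, -0.7, 0.3]
grip_width: 0.538
```

Emit:
carry_out(motion=[[[0,0,0],0],[[0,0,0],0],[[0,0,0],0],[[0,0,0],0],[[0,0,0],0],[[0,0,0],0],[[0,0,0],0]], grip=1)

```text
time: 8.0
position: [0.5098, -0.105, 0.0565]
tool_rot: [-2.028, -2.399, -0.001]
ft_force: [-1.1, 2.6, 3.0]
grip_width: 0.204
```

Emit:
carry_out(motion=[[[0,0,0.03],0],[[0,0,0.06],0],[[0,0,0.09],0],[[0,0,0.12],0],[[0,0,0.15],0],[[0,0,0.15],0]])

```text
time: 8.6
position: [0.5117, -0.1064, 0.2087]
tool_rot: [2.025, 2.395, 0.005]
ft_force: [2.5, 0.2, -6.9]
grip_width: 0.198
```

```bash
python3 - <<'E'
from h import *
s=snap('scene');t=get_state();print(t['position'],t['grip_width'],t['ft_force'])
c=onz(s,[(432.9,227.1),(356.6,196.3),(457.1,209.4)],.08)[:,:2]
print(c.round(4).tolist(),(c[1]+c[2])/2,np.degrees(np.arctan2(*(c[0]-c[1])[::-1])),np.degrees(np.arctan2(*(c[2]-c[0])[::-1])),np.linalg.norm(c[0]-c[1]),np.linalg.norm(c[0]-c[2]))
h=np.radians(5.6);u=np.array([np.cos(h),np.sin(h)]);v=np.array([-u[1],u[0]]);C=np.array([.536,.172])
P=[C+a*u*.1285+b*v*.067 for a in(-1,1) for b in(-1,1)]
q=proj(s,[[*p,.08] for p in P]);
im=s['pixels'].copy()
for p in P: pass
g=cv2.resize(im[150:290,320:480],None,fx=4,fy=4,interpolation=2)
for p in q: cv2.circle(g,tuple(int(z) for z in ((p-[320,150])*4+1.5)),3,(0,0,255),1)
p=snap('top');q=proj(p,[[*a,.08] for a in P]);g2=cv2.resize(p['pixels'][180:320,100:230],None,fx=4,fy=4,interpolation=2)[:, :]
for a in q: cv2.circle(g2,tuple(int(z) for z in ((a-[100,180])*4+1.5)),3,(0,0,255),1)
cv2.imwrite('pics/c6.png',cv2.resize(np.hstack([g,g2]),None,fx=.69,fy=.69))
E
```

```text
[ 0.51032955 -0.10600298  0.20624846] 0.20211314451711898 [-0.85678382 -0.0336156  -7.20507692]
[[0.6659, 0.1242], [0.4147, 0.0932], [0.6555, 0.2499]] [0.53510964 0.17158225] 7.017705671133628 94.74693266574789 0.2530720380870676 0.12618288189903623
```

View pics/c6.png

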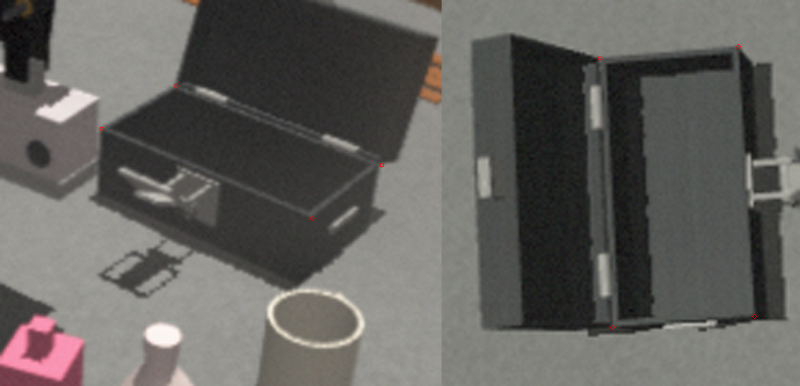

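Emit:
carry_out(motion=[[[-0.004,0.035,0],-0.02],[[-0.009,0.075,0],-0.04],[[-0.014,0.115,0],-0.068],[[-0.019,0.155,0],-0.068],[[-0.024,0.195,0],-0.068],[[-0.029,0.23,0],-0.068],[[-0.029,0.244,0],-0.068],[[-0.029,0.244,-0.03],-0.068],[[-0.029,0.244,-0.045],-0.068],[[-0.029,0.244,-0.045],-0.068],[[-0.029,0.244,-0.045],-0.068]])

```text
time: 9.8
position: [0.4799, 0.1376, 0.1597]
tool_rot: [-2.109, -2.327, 0.004]
ft_force: [0.5, 0.8, -6.4]
grip_width: 0.203
```

```bash
python3 - <<'E'
from h import *
s=snap('scene');t=get_state();print(t['position'],t['grip_width'],t['ft_force'],t['tool_rot'])
cv2.imwrite('pics/s7.png',cv2.resize(s['pixels'][100:290,280:480],None,fx=3,fy=3,interpolation=2))
E
```

```text
[0.48072629 0.13792571 0.1608383 ] 0.19815120859918903 [-0.24891807  0.60307296 -6.70307847] [-2.10939983e+00 -2.32801810e+00  9.68209250e-04]
```

View pics/s7.png

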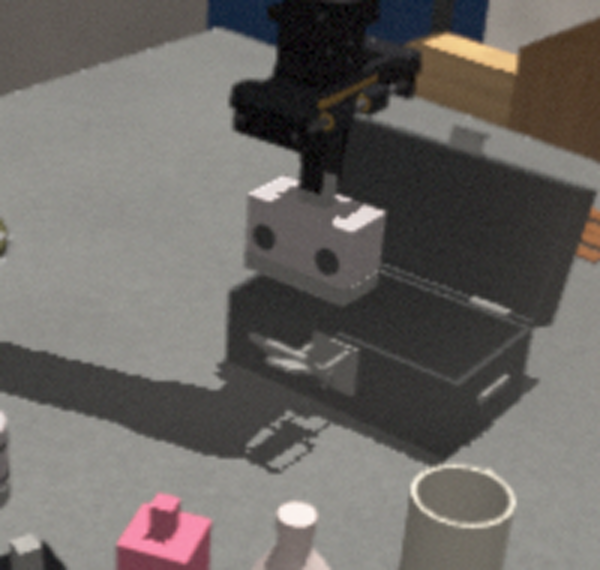

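The manifold is held upright over the case's -x half, with pose error within 1 mm. I'll lower it.

Emit:
carry_out(motion=[[[0.0005,0,-0.02],0],[[0.0005,0,-0.04],0],[[0.0005,0,-0.06],0],[[0.0005,0,-0.075],0],[[0.0005,0,-0.087],0],[[0.0005,0,-0.094],0],[[0.0005,0,-0.098],0],[[0.0005,0,-0.098],0]])

```text
time: 10.65
position: [0.4817, 0.1384, 0.0636]
tool_rot: [2.108, 2.328, 0.001]
ft_force: [0.4, -0.5, -6.1]
grip_width: 0.2
```

Emit:
carry_out(motion=[[[0,0,0],0],[[0,0,0],0]])

```text
time: 10.85
position: [0.4817, 0.1387, 0.0638]
tool_rot: [2.108, 2.329, 0.002]
ft_force: [-0.3, -0.4, -7.6]
grip_width: 0.202
```

Emit:
carry_out(motion=[[[0,0,-0.002],0],[[0,0,-0.004],0],[[0,0,-0.004],0]])

```text
time: 11.15
position: [0.4821, 0.1382, 0.0627]
tool_rot: [2.109, 2.328, 0.002]
ft_force: [-7.8, -3.4, 14.1]
grip_width: 0.202
```

Emit:
carry_out(motion=[[[0,0,0.003],0],[[0,0,0.003],0],[[0,0,0.003],0],[[0,0,0.03],0],[[0,0,0.07],0],[[0,0,0.11],0],[[0,0,0.13],0],[[0.012,-0.04,0.13],-0.14],[[0.025,-0.085,0.13],-0.28],[[0.037,-0.13,0.13],-0.43],[[0.05,-0.175,0.13],-0.57],[[0.063,-0.22,0.13],-0.71],[[0.076,-0.265,0.13],-0.85],[[0.09,-0.31,0.13],-1.0],[[0.1,-0.35,0.13],-1.14],[[0.11,-0.39,0.13],-1.28],[[0.12,-0.43,0.13],-1.42],[[0.13,-0.456,0.13],-1.56],[[0.13,-0.456,0.13],-1.7],[[0.13,-0.456,0.13],-1.85]], grip=0.1)

```text
time: 13.15
position: [0.6111, -0.319, 0.1885]
tool_rot: [3.127, -0.294, -0.001]
ft_force: [-0.5, 0.8, -0.6]
grip_width: 0.453
```

```bash
python3 - <<'E'
from h import *
w=snap('wrist');s=snap('scene');p=snap('top');t=get_state();print(t['position'],t['grip_width'],t['tool_rot'],np.degrees(2*np.arctan2(t['tool_rot'][1],t['tool_rot'][0])))
print(proj(w,[[.612,-.318,.106]]),proj(s,[[.612,-.318,.106]]))
cv2.imwrite('pics/w8.png',np.hstack([cv2.resize(w['pixels'],(480,360)),cv2.resize(s['pixels'][190:340,240:370],(312,360),interpolation=2)]))
E
```

```text
[ 0.61142224 -0.31733983  0.18869484] 0.4490440516815939 [ 3.12891486e+00 -2.76683639e-01 -8.01116077e-04] -10.106812016460479
[[312.61984222 230.10978739]] [[288.99098526 281.0511887 ]]
```

View pics/w8.png

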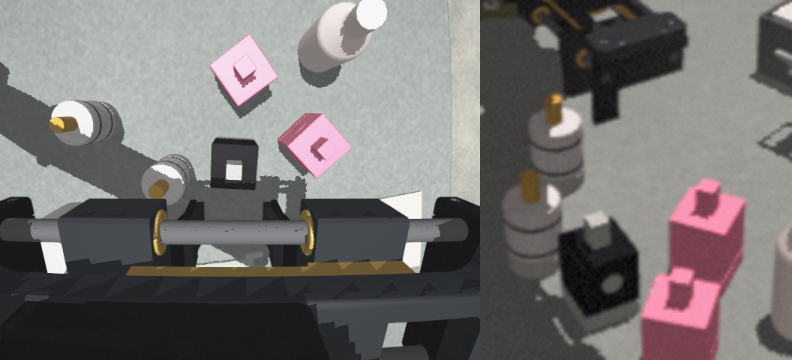

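The block stud shows at (312,227) in the wrist view against a predicted (313,230), and it is aligned with the jaws. I'll grasp it.

Emit:
carry_out(motion=[[[0,-0.001,-0.04],0],[[0,-0.001,-0.08],0],[[0,-0.001,-0.11],0],[[0,-0.001,-0.13],0],[[0,-0.001,-0.134],0],[[0,-0.001,-0.134],0]])

```text
time: 13.9
position: [0.6112, -0.3181, 0.055]
tool_rot: [-3.129, 0.279, 0.001]
ft_force: [0.1, 0.0, 1.1]
grip_width: 0.448
```

Emit:
carry_out(motion=[[[0,0,0],0],[[0,0,0],0],[[0,0,0],0],[[0,0,0],0],[[0,0,0],0]], grip=1)

```text
time: 14.4
position: [0.6117, -0.3189, 0.0562]
tool_rot: [3.129, -0.282, 0.002]
ft_force: [-0.4, 0.8, 3.6]
grip_width: 0.197
```

Emit:
carry_out(motion=[[[0,0,0.03],0],[[0,0,0.07],0],[[0,0,0.11],0],[[0,0,0.15],0],[[0,0,0.15],0]])

```text
time: 14.9
position: [0.6134, -0.3205, 0.2108]
tool_rot: [3.126, -0.282, 0.013]
ft_force: [0.0, -2.2, -4.7]
grip_width: 0.207
```

```bash
python3 - <<'E'
from h import *
t=get_state();print(t['position'],t['grip_width'],t['ft_force'],np.degrees(2*np.arctan2(t['tool_rot'][1],t['tool_rot'][0])))
h=np.radians(5.6)
for n,(a,b) in dict(block=(.062,-.028),cA=(-.062,.031),cB=(.062,.0315)).items(): print(n,.536+a*np.cos(h)-b*np.sin(h),.172+a*np.sin(h)+b*np.cos(h))
E
```

```text
[ 0.6133816  -0.32052135  0.21077329] 0.20742011206296707 [ 0.01508802 -2.20688752 -4.73828012] -10.304447728445895
block 0.6004364199921297 0.15018377258557597
cA 0.4712708313085929 0.1968019096143695
cB 0.5946302374564604 0.20939980288449495
```

Emit:
carry_out(motion=[[[0,0.035,0],0],[[-0.002,0.08,0],0.1],[[-0.004,0.125,0],0.2],[[-0.005,0.17,0],0.277],[[-0.006,0.215,0],0.277],[[-0.008,0.26,0],0.277],[[-0.009,0.305,0],0.277],[[-0.01,0.35,0],0.277],[[-0.011,0.395,0],0.277],[[-0.012,0.435,0],0.277],[[-0.013,0.471,0],0.277],[[-0.013,0.471,-0.03],0.277],[[-0.013,0.471,-0.045],0.277],[[-0.013,0.471,-0.045],0.277],[[-0.013,0.471,-0.045],0.277]])

```text
time: 16.4
position: [0.5979, 0.1508, 0.1596]
tool_rot: [3.137, 0.149, -0.002]
ft_force: [-0.2, -0.2, -4.4]
grip_width: 0.202
```

```bash
python3 - <<'E'
from h import *
t=get_state();print(t['time'],t['position'],t['grip_width'],t['ft_force'],np.degrees(2*np.arctan2(t['tool_rot'][1],t['tool_rot'][0])))
E
```

```text
16.4 [0.5978977  0.15081035 0.15958942] 0.20184774295309282 [-0.22067604 -0.1626852  -4.44140591] 5.42991364290698
```

Block is on target, so I'll lower it to about the floor (reported z 0.062).

Emit:
carry_out(motion=[[[0.002,0,-0.025],0],[[0.002,0,-0.05],0],[[0.002,0,-0.07],0],[[0.002,0,-0.083],0],[[0.002,0,-0.091],0],[[0.002,0,-0.095],0],[[0.002,0,-0.098],0],[[0.002,0,-0.098],0]])

```text
time: 17.2
position: [0.601, 0.1527, 0.063]
tool_rot: [-3.137, -0.152, -0.003]
ft_force: [-0.7, 0.8, -4.9]
grip_width: 0.201
```

Emit:
carry_out(motion=[[[0,0,-0.002],0],[[0,0,-0.003],0],[[0,0,-0.003],0]])

```text
time: 17.5
position: [0.6023, 0.1534, 0.0624]
tool_rot: [-3.136, -0.153, -0.007]
ft_force: [-1.2, 1.0, 6.6]
grip_width: 0.201
```

Emit:
carry_out(motion=[[[0,0,0.003],0],[[0,0,0.003],0],[[0,0,0.003],0],[[0,0,0.03],0],[[0,0,0.07],0],[[0,0,0.11],0],[[0,0,0.13],0],[[-0.007,-0.035,0.13],0],[[-0.015,-0.08,0.13],0],[[-0.023,-0.125,0.13],0],[[-0.031,-0.17,0.13],0],[[-0.039,-0.215,0.13],0],[[-0.047,-0.26,0.13],0],[[-0.055,-0.305,0.13],0],[[-0.063,-0.35,0.13],0],[[-0.071,-0.395,0.13],0],[[-0.079,-0.44,0.13],0],[[-0.085,-0.476,0.13],0],[[-0.085,-0.476,0.13],0],[[-0.085,-0.476,0.13],0]], grip=0.1)

```text
time: 19.5
position: [0.5144, -0.3246, 0.189]
tool_rot: [-3.138, -0.148, 0.001]
ft_force: [-0.5, 1.4, -0.4]
grip_width: 0.452
```

```bash
cat > cyl.py <<'E'
from h import *
def brass(d):
    hsv=cv2.cvtColor(d['pixels'],cv2.COLOR_BGR2HSV)
    m=cv2.inRange(hsv,(12,110,60),(30,255,255)); n,l,s,ce=cv2.connectedComponentsWithStats(m)
    return [(ce[i].round(1),s[i].tolist()) for i in range(1,n) if s[i,4]>25]
E
python3 - <<'E'
from cyl import *
t=get_state();print(t['position'],t['grip_width'],t['tool_rot'])
w=snap('wrist');s=snap('scene');p=snap('top')
for n,d in (('w',w),('s',s),('t',p)):
    print(n,'pred',proj(d,[[.517,-.323,.106],[.428,-.227,.106],[.517,-.323,.092],[.428,-.227,.092]]).round(1).tolist()); print(brass(d))
E
```

```text
[ 0.5143994  -0.3245938   0.18895239] 0.45153058772440535 [-3.13810269e+00 -1.47842416e-01  6.81385937e-04]
w pred [[314.8, 230.1], [212.9, 100.2], [314.6, 226.4], [217.6, 102.4]]
[(array([216.7, 102.8]), [203, 90, 28, 26, 525]), (array([315.8, 228.5]), [306, 216, 20, 26, 399]), (array([211.4, 309.7]), [204, 280, 19, 61, 618]), (array([410.5, 309.6]), [400, 280, 19, 61, 593]), (array([371.3, 359.7]), [168, 348, 385, 21, 5300])]
s pred [[261.0, 262.3], [271.0, 230.9], [261.4, 267.2], [271.4, 235.5]]
[(array([612.8,   1.2]), [605, 0, 15, 4, 38]), (array([628.5,   2.3]), [622, 0, 14, 6, 46]), (array([441. ,  44.6]), [391, 18, 100, 67, 3135]), (array([490.2, 129.8]), [439, 105, 97, 56, 2872]), (array([424.1, 115.8]), [419, 112, 12, 10, 33]), (array([406.1, 120.9]), [399, 118, 13, 6, 27]), (array([385.3, 143.1]), [371, 136, 24, 16, 191]), (array([239.2, 176.5]), [227, 170, 29, 14, 79]), (array([481.8, 176.6]), [474, 170, 20, 14, 128]), (array([602., 174.]), [596, 171, 14, 7, 39]), (array([269.6, 175.8]), [265, 173, 10, 6, 29]), (array([270.4, 234.4]), [267, 229, 7, 13, 57]), (array([260.5, 266.5]), [257, 261, 8, 13, 83]), (array([  1.9, 473.3]), [0, 465, 7, 15, 60])]
t pred [[376.2, 256.5], [338.0, 290.9], [375.7, 257.1], [337.8, 291.2]]
[(array([592.7, 296.7]), [539, 96, 101, 384, 33950]), (array([ 83.4, 168.8]), [50, 131, 48, 59, 291]), (array([ 16.2, 332.9]), [8, 243, 19, 181, 1424]), (array([ 26.9, 333.3]), [19, 243, 18, 182, 1423]), (array([ 36.8, 333.6]), [29, 243, 18, 183, 1454]), (array([ 47.6, 334.1]), [40, 243, 17, 183, 1442])]
```

Emit:
carry_out(motion=[[[0.002,0.001,-0.04],0],[[0.002,0.001,-0.08],0],[[0.002,0.001,-0.11],0],[[0.002,0.001,-0.13],0],[[0.002,0.001,-0.134],0],[[0.002,0.001,-0.134],0]])

```text
time: 20.25
position: [0.5176, -0.3212, 0.055]
tool_rot: [-3.137, -0.155, 0.001]
ft_force: [-1.0, -1.0, 0.3]
grip_width: 0.452
```

Emit:
carry_out(motion=[[[0,0,0],0],[[0,0,0],0],[[0,0,0],0],[[0,0,0],0],[[0,0,0],0]], grip=1)

```text
time: 20.75
position: [0.5181, -0.3228, 0.0561]
tool_rot: [3.137, 0.153, 0.003]
ft_force: [1.5, 0.1, 3.5]
grip_width: 0.19
```

Emit:
carry_out(motion=[[[0,0,0.03],0],[[0,0,0.07],0],[[0,0,0.11],0],[[0,0,0.15],0],[[0,0,0.15],0],[[0,0,0.15],0]])

```text
time: 21.35
position: [0.5169, -0.3226, 0.205]
tool_rot: [-3.138, -0.152, -0.0]
ft_force: [0.4, 0.7, -4.2]
grip_width: 0.192
```

Emit:
carry_out(motion=[[[-0.004,0.035,0],0],[[-0.008,0.08,0],0],[[-0.012,0.125,0],0],[[-0.016,0.17,0],0],[[-0.02,0.215,0],0],[[-0.024,0.26,0],0],[[-0.028,0.305,0],0],[[-0.032,0.35,0],0],[[-0.036,0.395,0],0],[[-0.04,0.44,0],0],[[-0.045,0.48,0],0],[[-0.0485,0.51,0],0],[[-0.0485,0.519,0],0],[[-0.0485,0.519,-0.03],0],[[-0.0485,0.519,-0.04],0],[[-0.0485,0.519,-0.04],0],[[-0.0485,0.519,-0.04],0],[[-0.0485,0.519,-0.04],0]])

```text
time: 23.15
position: [0.4694, 0.1962, 0.1661]
tool_rot: [-3.137, -0.151, -0.002]
ft_force: [0.5, 0.3, -3.0]
grip_width: 0.188
```

```bash
python3 - <<'E'
from h import *
t=get_state();print(t['time'],t['position'],t['grip_width'],t['ft_force'],np.degrees(2*np.arctan2(t['tool_rot'][1],t['tool_rot'][0])))
s=snap('scene')
cv2.imwrite('pics/s9.png',np.hstack([cv2.resize(s['pixels'][120:270,330:480],None,fx=2.6,fy=2.6,interpolation=2),cv2.resize(snap('wrist')['pixels'],(400,390))]))
print(get_state()['position'])
E
```

```text
23.15 [0.46938921 0.1961627  0.16611473] 0.18843543897436055 [ 0.50390985  0.34964998 -2.99018631] -354.50323810593704
[0.46932528 0.19642104 0.16618377]
```

View pics/s9.png

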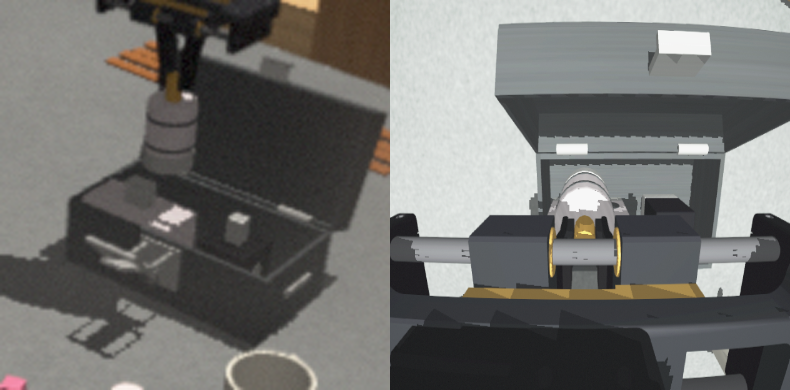

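Manifold and block stand in the case, and cylinder 1 hangs above the back-left corner. I'll lower it.

Emit:
carry_out(motion=[[[-0.001,0,-0.025],0],[[-0.001,0,-0.05],0],[[-0.001,0,-0.07],0],[[-0.001,0,-0.08],0],[[-0.001,0,-0.088],0],[[-0.001,0,-0.094],0],[[-0.001,0,-0.099],0],[[-0.001,0,-0.103],0],[[-0.001,0,-0.103],0]])

```text
time: 24.15
position: [0.4679, 0.1966, 0.0623]
tool_rot: [-3.138, -0.152, -0.001]
ft_force: [0.3, 0.7, -3.4]
grip_width: 0.188
```

Emit:
carry_out(motion=[[[0,0,-0.001],0],[[0,0,-0.003],0],[[0,0,-0.003],0]])

```text
time: 24.45
position: [0.4689, 0.1969, 0.0618]
tool_rot: [-3.136, -0.152, -0.003]
ft_force: [-4.3, -2.5, 11.9]
grip_width: 0.187
```

Emit:
carry_out(motion=[[[0,0,0.003],0],[[0,0,0.003],0],[[0,0,0.003],0],[[0,0,0.03],0],[[0,0,0.07],0],[[0,0,0.11],0],[[0,0,0.13],0],[[0.005,-0.035,0.13],0],[[0.01,-0.08,0.13],0],[[0.015,-0.125,0.13],0],[[0.015,-0.17,0.13],0],[[0.01,-0.215,0.13],0],[[0.0,-0.26,0.13],0],[[-0.01,-0.305,0.13],0],[[-0.02,-0.35,0.13],0],[[-0.03,-0.39,0.13],0],[[-0.041,-0.424,0.13],0],[[-0.041,-0.424,0.13],0],[[-0.041,-0.424,0.13],0]], grip=0.1)

```text
time: 26.35
position: [0.4264, -0.228, 0.1891]
tool_rot: [-3.137, -0.149, -0.001]
ft_force: [0.5, 0.3, -0.1]
grip_width: 0.454
```

```bash
python3 - <<'E'
from cyl import *
t=get_state();print(t['position'],t['grip_width'],t['tool_rot'])
w=snap('wrist');s=snap('scene')
for n,d in (('w',w),('s',s)):
    print(n,'pred',proj(d,[[.428,-.227,.106],[.428,-.227,.092]]).round(1).tolist()); print([b for b in brass(d) if n=='w' or 250<b[0][0]<280])
E
```

```text
[ 0.42637841 -0.227977    0.18912708] 0.4539574406311118 [-3.13739544e+00 -1.48746593e-01 -6.68652589e-04]
w pred [[313.5, 230.7], [313.3, 227.0]]
[(array([313.3, 228.2]), [303, 216, 21, 25, 397]), (array([211.5, 309.4]), [204, 280, 19, 60, 611]), (array([410.6, 310.2]), [400, 280, 19, 61, 611]), (array([371.4, 359.8]), [168, 348, 385, 21, 5308])]
s pred [[271.0, 230.9], [271.4, 235.5]]
[(array([253.4, 150.1]), [242, 145, 26, 12, 65]), (array([270.4, 234.4]), [267, 229, 7, 13, 60])]
```

Emit:
carry_out(motion=[[[0.0015,0.001,-0.04],0],[[0.0015,0.001,-0.08],0],[[0.0015,0.001,-0.11],0],[[0.0015,0.001,-0.13],0],[[0.0015,0.001,-0.134],0],[[0.0015,0.001,-0.134],0]])

```text
time: 27.05
position: [0.4282, -0.2256, 0.0549]
tool_rot: [3.138, 0.155, -0.002]
ft_force: [0.5, -0.3, 0.7]
grip_width: 0.451
```

Emit:
carry_out(motion=[[[0,0,0],0],[[0,0,0],0],[[0,0,0],0],[[0,0,0],0],[[0,0,0],0]], grip=1)

```text
time: 27.55
position: [0.4285, -0.2266, 0.0558]
tool_rot: [-3.138, -0.152, -0.001]
ft_force: [-0.7, -0.2, 4.5]
grip_width: 0.19
```

Emit:
carry_out(motion=[[[0,0,0.03],0],[[0,0,0.07],0],[[0,0,0.11],0],[[0,0,0.15],0],[[0,0,0.15],0],[[0,0,0.15],0]])

```text
time: 28.15
position: [0.428, -0.2264, 0.2049]
tool_rot: [-3.137, -0.152, -0.001]
ft_force: [-0.5, 0.4, -5.1]
grip_width: 0.19
```

Emit:
carry_out(motion=[[[0.01,0.03,0],0],[[0.02,0.07,0],0],[[0.03,0.115,0],0],[[0.04,0.16,0],0],[[0.052,0.205,0],0],[[0.064,0.25,0],0],[[0.076,0.295,0],0],[[0.088,0.34,0],0],[[0.1,0.38,0],0],[[0.107,0.415,0],0],[[0.107,0.429,0],0],[[0.107,0.429,-0.03],0],[[0.107,0.429,-0.04],0],[[0.107,0.429,-0.04],0],[[0.107,0.429,-0.04],0],[[0.107,0.429,-0.04],0]])

```text
time: 29.75
position: [0.5359, 0.2019, 0.1662]
tool_rot: [-3.137, -0.15, -0.002]
ft_force: [-0.6, 0.5, -3.9]
grip_width: 0.194
```

Emit:
carry_out(motion=[[[0,0.0005,-0.025],0],[[0,0.0005,-0.05],0],[[0,0.0005,-0.07],0],[[0,0.0005,-0.08],0],[[0,0.0005,-0.088],0],[[0,0.0005,-0.094],0],[[0,0.0005,-0.099],0],[[0,0.0005,-0.103],0],[[0,0.0005,-0.103],0]])

```text
time: 30.65
position: [0.5353, 0.2031, 0.0622]
tool_rot: [-3.138, -0.152, -0.0]
ft_force: [0.9, -0.3, -4.2]
grip_width: 0.19
```

Emit:
carry_out(motion=[[[0,0,-0.001],0],[[0,0,-0.003],0],[[0,0,-0.003],0]])

```text
time: 30.95
position: [0.5363, 0.2035, 0.062]
tool_rot: [-3.136, -0.152, -0.003]
ft_force: [-3.7, -1.0, 9.3]
grip_width: 0.191
```

Emit:
carry_out(motion=[[[0,0,0.003],0],[[0,0,0.003],0],[[0,0,0.003],0],[[0,0,0.04],0],[[0,0,0.085],0],[[0,0,0.13],0],[[0,0,0.17],0],[[0,0,0.19],0],[[0,0,0.19],0]], grip=0.1)

```text
time: 31.85
position: [0.5373, 0.2036, 0.2529]
tool_rot: [-3.135, -0.152, -0.01]
ft_force: [0.9, -0.1, 0.2]
grip_width: 0.452
```

Emit:
carry_out(motion=[[[-0.004,0.04,0],0],[[-0.008,0.085,0],0],[[-0.013,0.13,0],0],[[-0.02,0.172,0],0],[[-0.02,0.172,0],0],[[-0.02,0.172,-0.04],0],[[-0.02,0.172,-0.08],0],[[-0.02,0.172,-0.12],0],[[-0.02,0.172,-0.12],0],[[-0.02,0.172,-0.12],0]], grip=1)

```text
time: 32.85
position: [0.5148, 0.3742, 0.1285]
tool_rot: [3.136, 0.152, -0.002]
ft_force: [-0.5, -0.1, 0.9]
grip_width: 0.003
```

```bash
python3 - <<'E'
from h import *
s=snap('scene');w=snap('top');t=get_state();print(t['position'],t['ft_force'],t['tool_rot'],t['grip_width'])
cv2.imwrite('pics/s10.png',np.hstack([cv2.resize(s['pixels'][90:270,330:510],None,fx=2.2,fy=2.2,interpolation=2),cv2.resize(w['pixels'][170:310,80:220],(396,396),interpolation=2)]))
E
```

```text
[0.51660666 0.37548541 0.13147278] [ 0.30150878  0.37778133 -0.09487875] [-3.13603352 -0.15161548 -0.00459117] 0.002879567892360751
```

View pics/s10.png

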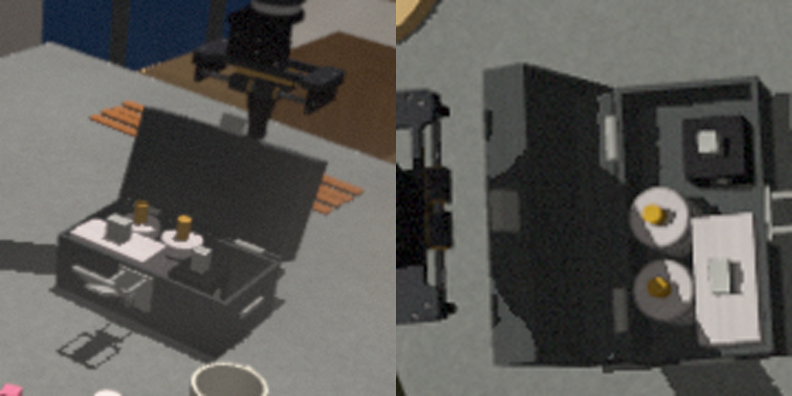

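All four parts stand upright in the case and the fingers are behind the lid. I'll push the lid over.

Emit:
carry_out(motion=[[[0.001,-0.015,0],0],[[0.0025,-0.03,0],0],[[0.004,-0.043,0.006],0],[[0.005,-0.056,0.012],0],[[0.006,-0.069,0.018],0],[[0.0075,-0.082,0.0245],0],[[0.009,-0.0975,0.03],0],[[0.0105,-0.113,0.0325],0],[[0.0105,-0.113,0.0325],0]])

```text
time: 33.85
position: [0.5269, 0.2589, 0.1635]
tool_rot: [-3.137, -0.146, -0.003]
ft_force: [0.1, -0.3, 0.6]
grip_width: 0.007
```

```bash
cat > lid.py <<'E'
from h import *
def loc(x,y,z):
    h=np.radians(5.6);return [.536+x*np.cos(h)-y*np.sin(h),.172+x*np.sin(h)+y*np.cos(h),z]
def corner(th,x,r=.134,n=.045): return loc(x,.067-r*np.cos(th)+n*np.sin(th),.08+r*np.sin(th)+n*np.cos(th))
E
python3 - <<'E'
from lid import *
s=snap('scene');t=get_state();print(t['position'],t['ft_force'])
cv2.imwrite('pics/s11.png',s['pixels'])
g=cv2.cvtColor(s['pixels'],cv2.COLOR_BGR2GRAY).astype(int)
# free skirt lower edge (+x end): brightness profile along predicted arc of the lid's +x corner
for th in np.arange(.8,2.1,.1):
    q=proj(s,[corner(th,.1285),corner(th,.1285,n=0.003)]).round().astype(int); print(round(th,1),q.tolist(),[g[b,a] for a,b in q])
E
```

```text
[0.52639541 0.25952247 0.16255191] [ 0.31096499 -0.03610718 -1.36667741]
0.8 [[454, 176], [447, 190]] [np.int64(49), np.int64(46)]
0.9 [[457, 172], [449, 186]] [np.int64(56), np.int64(41)]
1.0 [[460, 169], [452, 181]] [np.int64(71), np.int64(51)]
1.1 [[463, 166], [454, 178]] [np.int64(64), np.int64(47)]
1.2 [[465, 164], [457, 174]] [np.int64(65), np.int64(49)]
1.3 [[468, 163], [460, 171]] [np.int64(135), np.int64(55)]
1.4 [[470, 161], [462, 169]] [np.int64(135), np.int64(51)]
1.5 [[472, 161], [465, 167]] [np.int64(139), np.int64(57)]
1.6 [[475, 161], [467, 165]] [np.int64(137), np.int64(119)]
1.7 [[476, 161], [469, 164]] [np.int64(134), np.int64(136)]
1.8 [[478, 162], [472, 163]] [np.int64(132), np.int64(133)]
1.9 [[479, 163], [474, 163]] [np.int64(133), np.int64(135)]
2.0 [[481, 165], [475, 164]] [np.int64(136), np.int64(136)]
```

Emit:
carry_out(motion=[[[0.0015,-0.018,0.0005],0],[[0.0035,-0.035,-0.001],0],[[0.005,-0.0525,-0.0055],0],[[0.0068,-0.0685,-0.013],0],[[0.0085,-0.083,-0.0225],0],[[0.0095,-0.0975,-0.034],0],[[0.0105,-0.105,-0.043],0],[[0.011,-0.1125,-0.052],0],[[0.0115,-0.118,-0.062],0],[[0.0115,-0.118,-0.062],0]])

```text
time: 34.9
position: [0.5358, 0.1425, 0.0976]
tool_rot: [3.136, 0.15, -0.005]
ft_force: [-0.8, -0.3, 0.2]
grip_width: 0.004
```

Emit:
carry_out(motion=[[[0.0005,-0.003,-0.004],0],[[0.0005,-0.005,-0.008],0],[[0.0005,-0.005,-0.011],0],[[0.0005,-0.005,-0.011],0]])

```text
time: 35.3
position: [0.5375, 0.1389, 0.0883]
tool_rot: [3.138, 0.153, -0.0]
ft_force: [-0.0, 0.2, 0.5]
grip_width: 0.009
```

Emit:
carry_out(motion=[[[0,0,-0.003],0],[[0,0,-0.006],0],[[0,0,-0.006],0]])

```text
time: 35.6
position: [0.5379, 0.1392, 0.0868]
tool_rot: [-3.136, -0.152, 0.0]
ft_force: [-10.5, -2.2, 24.2]
grip_width: 0.004
```

```bash
python3 - <<'E'
from lid import *
s=snap('scene');t=get_state();print(t['position'],t['ft_force'])
h=s['pixels']
g=cv2.cvtColor(h,cv2.COLOR_BGR2GRAY).astype(int)
for th in np.arange(-.05,1.3,.1):
    q=proj(s,[corner(th,.126,r=.131,n=.042)]).round().astype(int); print(round(th,2),q.tolist(),[g[b,a] for a,b in q],end=';')
q=proj(s,[corner(0,-.1285),corner(0,.1285),corner(0,.1285,r=0),corner(0,-.1285,r=0),loc(0,-.078,.1),t['position']+[0,0,.034]]);print(q.round(1).tolist())
cv2.imwrite('pics/s12.png',cv2.resize(h[110:270,330:490],None,fx=3.7,fy=3.7,interpolation=2))
E
```

```text
[0.53795526 0.13918334 0.0867965 ] [-10.11811016  -2.13622122  24.80771474]
-0.05 [[434, 217]] [np.int64(54)];0.05 [[436, 212]] [np.int64(81)];0.15 [[437, 207]] [np.int64(84)];0.25 [[439, 202]] [np.int64(86)];0.35 [[442, 197]] [np.int64(87)];0.45 [[444, 192]] [np.int64(85)];0.55 [[446, 187]] [np.int64(136)];0.65 [[449, 183]] [np.int64(138)];0.75 [[452, 179]] [np.int64(137)];0.85 [[454, 175]] [np.int64(125)];0.95 [[457, 172]] [np.int64(117)];1.05 [[460, 169]] [np.int64(121)];1.15 [[463, 167]] [np.int64(87)];1.25 [[465, 165]] [np.int64(125)];[[357.1, 182.6], [435.1, 214.0], [460.5, 195.4], [384.7, 167.6], [391.0, 206.9], [400.7, 194.1]]
```

View pics/s12.png

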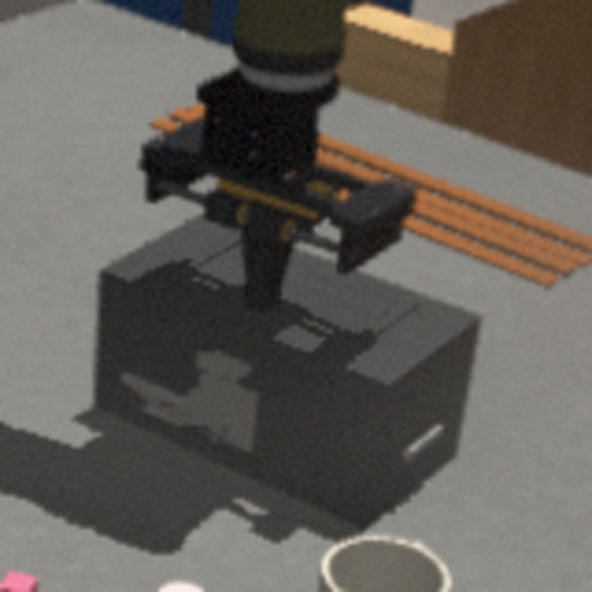

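The lid is shut: its corners match the prediction. The latch loop and lever are still raised. I'll back off and check the bail position numerically.

Emit:
carry_out(motion=[[[0,0,0.03],0],[[0,0,0.07],0],[[0,0,0.08],0],[[0.004,-0.04,0.08],0],[[0.008,-0.085,0.08],0],[[0.012,-0.125,0.08],0],[[0.017,-0.161,0.08],0],[[0.017,-0.161,0.08],0],[[0.017,-0.161,0.08],0]])

```text
time: 36.55
position: [0.5544, -0.0227, 0.1623]
tool_rot: [-3.138, -0.149, 0.001]
ft_force: [0.1, 1.5, -0.5]
grip_width: 0.005
```

```bash
python3 - <<'E'
from lid import *
t=get_state();print(t['position'],t['ft_force'],t['tool_rot'])
d=snap('top');P=lambda b,x,r=.061:loc(x,-.1161+r*np.cos(np.radians(-28)+b),.0675+r*np.sin(np.radians(-28)+b))
print('top pred bar ends',proj(d,[P(2.82,-.03),P(2.82,.03)]).round(1).tolist(),'lever tip',proj(d,[loc(0,-.155,.088)]).round(1))
print('c1 seen',[(99.8+385/2.66,184.8+v/2.66) for v in (118,176)])
old=cv2.imread('pics/top1.png');g=cv2.cvtColor(old,cv2.COLOR_BGR2GRAY);print(g[226:256:2,236:252])
s=snap('scene');print('scene bar',proj(s,[P(2.82,-.03),P(2.82,.03),loc(0,-.155,.088)]).round(1).tolist())
sc=s['pixels'];print(cv2.cvtColor(sc,cv2.COLOR_BGR2GRAY)[200:230:2,358:402:3])
E
```

```text
[ 0.5544088  -0.0226935   0.16225157] [ 0.05029017  1.5176186  -0.52690564] [-3.13771146e+00 -1.48885106e-01  6.66943381e-04]
top pred bar ends [[244.3, 252.1], [242.8, 228.7]] lever tip [[243.4 241.7]]
c1 seen [(244.53684210526313, 229.16090225563912), (244.53684210526313, 250.96541353383458)]
[[125 120 125 124 123 125 127 126 126 126 126 124 123 123 123 121]
 [122 123 123 126 126 128 131 138 131 125 123 125 126 127 123 122]
 [129 133 136 134 128 125 140 159 146 116 121 128 129 126 128 123]
 [115 111 111 112 115 121 132 155 150 120 117 126 125 122 125 128]
 [123 126 127 124 122 124 130 152 153 117 112 125 124 129 131 127]
 [123 112  79  51  55  72 103 145 152 115  69  85 101  99  99  99]
 [142 143 148 155 156 151 137 143 149 124 119 126 125 124 124 127]
 [153 151 152 153 152 155 145 145 152 127 119 128 127 127 128 126]
 [152 153 155 154 152 154 146 148 157 138  90  49  51  54  57  53]
 [151 152 153 152 151 151 155 153 160 147  92  56  59  55  55  52]
 [151 152 151 156 151 138 125 131 158 153 101  54  53  55  53  53]
 [ 68  60  60  57  56  58  56 100 152 151 103  62  53  54  53  53]

[... 506 characters left out ...]
7  50]
 [ 47  46  44  44  45  48  50  45  52  81  83 138  98  59  45]
 [ 47  50  88  52  48  42  48  46  48  70  82  82 128  67  48]
 [ 48  50 122 144  65  48  49  52  50  79  77  70  69  50  49]
 [ 48  45  58  90 144 115  51  47  60  78  77  80  71  53  47]
 [ 49  52  50  65  81 121 142  90  83  80  82  84  80  80  55]
 [ 49  52  51  51  86  83  93 147 102  80  83  81 108  81  57]
 [ 48  49  53  50 117 164 169 128  84  88  93  88  84  81  53]
 [ 67  57  50  49  54  90 161 171 122  92 117  85  79  82  52]
 [ 67  66  65  50  51  49  64  72  80  77  84  82  80  80  55]
 [ 69  63  68  64  56  50  46  50  48  57  77  77  82  81  54]
 [136  76  66  67  65  65  54  51  54  52  72  72  78  79  52]]
```

Bar and lever match the prediction (scene 364,210 to 383,218). I'll lower outside the bar and push it toward the lid.

Emit:
carry_out(motion=[[[0,0,-0.04],0],[[0,0,-0.08],0],[[0,0,-0.096],0],[[0,0,-0.096],0],[[-0.001,0.012,-0.096],0],[[-0.002,0.022,-0.095],0],[[-0.003,0.032,-0.094],0],[[-0.004,0.042,-0.092],0],[[-0.005,0.052,-0.09],0],[[-0.006,0.062,-0.088],0],[[-0.007,0.071,-0.086],0],[[-0.008,0.08,-0.085],0],[[-0.009,0.088,-0.085],0],[[-0.009,0.09,-0.085],0],[[-0.009,0.09,-0.085],0]])

```text
time: 38.15
position: [0.5455, 0.0682, 0.0775]
tool_rot: [3.138, 0.153, -0.0]
ft_force: [-0.6, -0.1, -0.3]
grip_width: 0.004
```

```bash
cat > bail.py <<'E'
from lid import *
t=get_state();print(t['position'],t['ft_force'])
s=snap('scene');g=cv2.cvtColor(s['pixels'],cv2.COLOR_BGR2GRAY)
P=lambda b,x,r=.061:loc(x,-.1161+r*np.cos(np.radians(-28)+b),.0675+r*np.sin(np.radians(-28)+b))
for b in np.arange(.9,2.9,.1):
    q=proj(s,[P(b,x) for x in (-.025,-.019,.019,.025)]).round().astype(int)
    print(round(b,1),q.tolist(),[int(g[v-1:v+2,u].max()) for u,v in q])
E
python3 bail.py
```

```text
[0.54553214 0.06821034 0.07751847] [-0.55192652 -0.13068821 -0.29258842]
0.9 [[387, 204], [389, 205], [400, 209], [402, 210]] [47, 94, 101, 52]
1.0 [[387, 203], [388, 203], [400, 208], [402, 209]] [35, 35, 124, 53]
1.1 [[386, 201], [388, 202], [399, 207], [401, 208]] [29, 33, 147, 99]
1.2 [[385, 200], [387, 201], [399, 206], [400, 207]] [31, 30, 147, 134]
1.3 [[385, 200], [386, 200], [398, 205], [400, 206]] [31, 28, 134, 134]
1.4 [[384, 199], [386, 200], [397, 204], [399, 205]] [32, 28, 154, 147]
1.5 [[383, 198], [385, 199], [396, 204], [398, 205]] [32, 31, 142, 134]
1.6 [[382, 198], [384, 199], [395, 204], [397, 204]] [33, 32, 124, 154]
1.7 [[381, 198], [382, 199], [394, 204], [396, 204]] [33, 33, 146, 142]
1.8 [[379, 198], [381, 199], [393, 204], [395, 205]] [40, 32, 133, 124]
1.9 [[378, 199], [380, 199], [391, 204], [393, 205]] [44, 39, 124, 133]
2.0 [[377, 199], [379, 200], [390, 205], [392, 206]] [46, 48, 92, 94]
2.1 [[375, 200], [377, 201], [389, 206], [391, 207]] [44, 46, 134, 110]
2.2 [[374, 201], [376, 202], [387, 207], [389, 208]] [43, 45, 96, 134]
2.3 [[373, 202], [374, 203], [386, 208], [388, 209]] [50, 44, 79, 89]
2.4 [[371, 204], [373, 204], [385, 209], [387, 210]] [47, 50, 75, 76]
2.5 [[370, 205], [372, 206], [383, 211], [385, 212]] [44, 47, 58, 79]
2.6 [[369, 207], [370, 208], [382, 213], [384, 214]] [47, 47, 59, 76]
2.7 [[367, 209], [369, 210], [381, 215], [383, 215]] [48, 48, 86, 79]
2.8 [[366, 211], [368, 211], [380, 217], [381, 217]] [48, 48, 79, 78]
```

Emit:
carry_out(motion=[[[0.001,-0.01,0.005],0],[[0.003,-0.025,0.04],0],[[0.006,-0.06,0.08],0],[[0.009,-0.1,0.09],0],[[0.009,-0.1,0.09],0]])

```text
time: 38.7
position: [0.5562, -0.0418, 0.1714]
tool_rot: [3.135, 0.134, 0.01]
ft_force: [0.2, -1.1, 0.3]
grip_width: 0.001
```

```bash
python3 bail.py; python3 - <<'E'
from lid import *
s=snap('scene');w=snap('wrist')
cv2.imwrite('pics/s13.png',np.hstack([cv2.resize(s['pixels'][165:255,345:435],(440,440),interpolation=2),cv2.resize(w['pixels'][0:300,170:470],(340,340),interpolation=2).copy() if 0 else cv2.resize(w['pixels'],(360,440))]))
E
```

```text
[ 0.5562429  -0.04181229  0.17136662] [ 0.16106681 -1.13009136  0.31354327]
0.9 [[387, 204], [389, 205], [400, 209], [402, 210]] [96, 100, 102, 60]
1.0 [[387, 203], [388, 203], [400, 208], [402, 209]] [120, 135, 129, 60]
1.1 [[386, 201], [388, 202], [399, 207], [401, 208]] [140, 135, 148, 103]
1.2 [[385, 200], [387, 201], [399, 206], [400, 207]] [138, 154, 148, 136]
1.3 [[385, 200], [386, 200], [398, 205], [400, 206]] [138, 140, 139, 136]
1.4 [[384, 199], [386, 200], [397, 204], [399, 205]] [144, 140, 152, 148]
1.5 [[383, 198], [385, 199], [396, 204], [398, 205]] [70, 138, 142, 139]
1.6 [[382, 198], [384, 199], [395, 204], [397, 204]] [51, 144, 124, 152]
1.7 [[381, 198], [382, 199], [394, 204], [396, 204]] [49, 71, 146, 142]
1.8 [[379, 198], [381, 199], [393, 204], [395, 205]] [44, 49, 134, 124]
1.9 [[378, 199], [380, 199], [391, 204], [393, 205]] [45, 45, 140, 134]
2.0 [[377, 199], [379, 200], [390, 205], [392, 206]] [48, 43, 97, 101]
2.1 [[375, 200], [377, 201], [389, 206], [391, 207]] [45, 46, 134, 134]
2.2 [[374, 201], [376, 202], [387, 207], [389, 208]] [46, 46, 140, 134]
2.3 [[373, 202], [374, 203], [386, 208], [388, 209]] [46, 47, 87, 85]
2.4 [[371, 204], [373, 204], [385, 209], [387, 210]] [45, 48, 77, 79]
2.5 [[370, 205], [372, 206], [383, 211], [385, 212]] [47, 48, 54, 81]
2.6 [[369, 207], [370, 208], [382, 213], [384, 214]] [50, 49, 57, 82]
2.7 [[367, 209], [369, 210], [381, 215], [383, 215]] [49, 47, 86, 80]
2.8 [[366, 211], [368, 211], [380, 217], [381, 217]] [51, 51, 129, 98]
```

The bail bar now shows at angle about 1.2, resting over the keeper. I'll press the lever down along its arc.

Emit:
carry_out(motion=[[[-0.003,0.035,-0.02],0],[[-0.006,0.0695,-0.04],0],[[-0.006,0.0695,-0.08],0],[[-0.006,0.0695,-0.105],0],[[-0.006,0.0695,-0.115],0],[[-0.0055,0.067,-0.123],0],[[-0.0055,0.0645,-0.131],0],[[-0.005,0.0605,-0.138],0],[[-0.005,0.0565,-0.145],0],[[-0.0045,0.0535,-0.152],0],[[-0.004,0.0505,-0.159],0],[[-0.004,0.0505,-0.159],0]])

```text
time: 40.05
position: [0.5508, 0.0167, 0.008]
tool_rot: [3.136, 0.15, 0.0]
ft_force: [1.0, -0.5, 0.9]
grip_width: 0.009
```

Emit:
carry_out(motion=[[[0,-0.001,-0.004],0],[[0,-0.002,-0.0075],0],[[0,0.002,-0.013],0],[[-0.0005,0.006,-0.0185],0],[[-0.0005,0.006,-0.0185],0]])

```text
time: 40.55
position: [0.5497, 0.0244, -0.0109]
tool_rot: [3.137, 0.153, -0.001]
ft_force: [1.5, -1.5, 1.0]
grip_width: 0.001
```

```bash
python3 - <<'E'
from lid import *
t=get_state();print(t['position'],t['ft_force'])
s=snap('scene');g=cv2.cvtColor(s['pixels'],cv2.COLOR_BGR2GRAY)
for al in range(30,-75,-10):
    a=np.radians(al);q=proj(s,[loc(x,-.102-.062*np.cos(a),.06+.062*np.sin(a)) for x in (-.01,0,.01)]).round().astype(int);print(al,q.tolist(),[int(g[v,u]) for u,v in q])
E
```

```text
[ 0.54972657  0.0244049  -0.01088839] [ 1.46140157 -1.46293604  0.97233075]
30 [[371, 219], [374, 221], [377, 222]] [35, 36, 64]
20 [[369, 223], [372, 225], [375, 226]] [37, 40, 39]
10 [[368, 227], [371, 228], [374, 230]] [46, 37, 37]
0 [[368, 230], [371, 232], [374, 233]] [50, 35, 32]
-10 [[368, 234], [371, 235], [374, 236]] [105, 36, 32]
-20 [[368, 236], [371, 238], [374, 239]] [94, 34, 30]
-30 [[369, 239], [372, 240], [375, 242]] [53, 37, 80]
-40 [[370, 241], [373, 242], [376, 243]] [100, 77, 80]
-50 [[372, 242], [375, 243], [378, 244]] [89, 81, 65]
-60 [[374, 242], [377, 244], [379, 245]] [76, 78, 63]
-70 [[376, 242], [379, 243], [381, 245]] [81, 69, 62]
```

Emit:
carry_out(motion=[[[-0.0005,0.003,-0.004],0],[[-0.001,0.006,-0.007],0],[[-0.001,0.009,-0.009],0],[[-0.001,0.012,-0.01],0],[[-0.001,0.012,-0.01],0]])

```text
time: 41.1
position: [0.549, 0.0338, -0.0191]
tool_rot: [3.135, 0.151, -0.001]
ft_force: [-3.4, -6.7, 10.7]
grip_width: 0.008
```

Emit:
carry_out(motion=[[[0,0.003,-0.002],0],[[0,0.006,-0.004],0],[[0,0.006,-0.004],0]])

```text
time: 41.4
position: [0.5501, 0.0339, -0.0208]
tool_rot: [3.13, 0.146, 0.001]
ft_force: [-7.7, -16.8, 26.9]
grip_width: 0.005
```

Emit:
carry_out(motion=[[[0,-0.01,0.002],0],[[0.002,-0.03,0.02],0],[[0.004,-0.05,0.06],0],[[0.006,-0.07,0.1],0],[[0.01,-0.11,0.14],0],[[0.013,-0.15,0.16],0],[[0.015,-0.17,0.16],0],[[0.015,-0.17,0.16],0]])

```text
time: 42.2
position: [0.5642, -0.1313, 0.137]
tool_rot: [3.137, 0.143, 0.003]
ft_force: [-0.5, 0.3, -0.4]
grip_width: 0.005
```

```bash
python3 - <<'E'
from lid import *
s=snap('scene');p=snap('top');print(get_state()['ft_force'],get_state()['time'])
g=cv2.resize(s['pixels'][165:255,345:475],None,fx=6,fy=6,interpolation=2)
def mk(P,c):
    q=(proj(s,[P])[0]-[345,165])*6+2.5; cv2.circle(g,tuple(int(v) for v in q),4,c,1)
for x in(-.03,.03): mk(loc(x,-.078,.1),(0,0,255))
a=np.radians(-60);mk(loc(0,-.102-.065*np.cos(a),.06+.065*np.sin(a)),(0,255,0))
cv2.imwrite('pics/s14.png',g)
E
```

```text
[-0.20304975  0.22208225 -1.24128226] 42.3
```

View pics/s14.png

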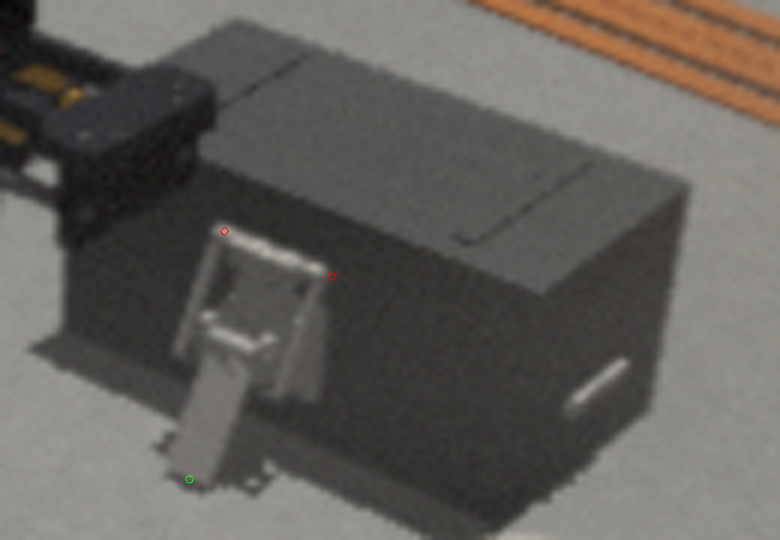

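The bar sits on the predicted keeper seat (red marks at 224,231 and 332,276) and the lever tip is at the fully-down position (green mark at 189,479). I'll do a quick check on the bystanders and hand in.

```bash
python3 - <<'E'
from h import *
a=cv2.imread('pics/scene1.png').astype(int);b=snap('scene')['pixels'].astype(int)
for n,(u,v,r) in dict(bottle=(376,300,20),mug=(432,280,20),wrench=(207,338,25),can=(200,258,20),red=(163,348,18),pink1=(334,288,14),pink2=(323,327,14)).items():
    print(n,np.abs(a-b)[v-r:v+r,u-r:u+r].mean().round(1))
ticket.close_job()
E
```

```text
bottle 2.4
mug 2.1
wrench 2.1
can 2.1
red 3.7
pink1 7.9
pink2 2.0
the job is handed in; nothing more can be done
```

I packed the manifold, both cylinders and the one black guide block upright in the case, shut the lid, hooked the loop over the keeper and pressed the lever fully down. No rollers and no second block were on the bench. The job was handed in at about 42 s.

**Final checks**
- **Lid:** in the scene view its corners match the shut position.
- **Latch:** the bar is on the keeper seat and the lever tip is where fully down should be. It met a hard stop at about 33 N and stayed there when released.
- **Parts:** the last view before closing showed all four standing on the case floor. I could not see inside after that.
- **Bystanders:** bottle, mug, wrench and can look unchanged in a before/after image comparison. The pink block nearest the manifold's starting place showed a somewhat larger difference (7.9, others 2–4). I took that to be shadow or the removed neighbours and did not look closer.

**What disagreed**
- **Fingertip height:** the real fingertips sit about 35 mm above the reported TCP position. Because of this my first two manifold grasps closed on air. I corrected for the offset afterwards.
- **Lever press:** the first half showed less than the expected 3 N. The force near the end and the last picture agree that it is latched.

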